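Pack the microscope accessory tray and close its bail

ROBOT

A 7-joint arm with a two-finger parallel gripper is mounted at the origin on the work surface. World frame = base frame: x ahead of the robot, y to its left, z up, the work surface at z = 0. Lengths are in m, angles in rad, forces in N, time in s.
With the tool pointing down it reaches from about 0.375 to 0.925 m from the base axis. Payload 3.1 kg.
Tool frame: the origin (TCP) lies between the finger pads; the fingertips stand 19 mm ahead of it and the grasp point (between the pads) is the TCP; z points along the fingers, y is the line along which they close (so a half turn about z gives the same grasp; the last joint's range is limited). The gripper opens to 85 mm and grips with 20 to 120 N. Pads are 22 mm wide; open, the fingers measure 114 mm over their backs; the gripper's body (76 mm by 85 mm) begins 54 mm behind the grasp point. The pads swing forward as they close: fully open they stand 13 mm farther back than shut.
Start: joints at [-1.414, 0.383, 0.044, 1.598, -0.018, 1.161, -0.05], TCP at [0.164, 0.629, 0.25] pointing down, gripper open.
Joint ranges: [-2.61, 2.61], [-0.41, 2.15], [-1.48, 1.57], [0, 2.5], [-1.57, 4.71], [0.05, 1.97], [-2.85, 2.85]. Speed limits (rad/s): [2.79, 2.79, 3.14, 3.14, 3.14, 3.14, 3.14].

INTERFACE

Orientations are given as a unit quaternion [x, y, z, w].
In Python, from bench import move_ptp, movel, move_j, move_gripper, pause, inverse_kinematics, read_camera, camera_params, MotionError, sign_off, look_for, tip_of, read_time_s, read_qpos, read_joint_vel, read_effort, read_eef_pos, read_tcp_rot, read_ft_force, read_ft_torque, read_finger_gap, read_grasp_force gives the robot as it stands. Calls block until the motion is done:
- move_ptp(position, orientation): joint-space move of the TCP to a pose.
- movel(position, orientation=None, speed=0.15): straight line of the TCP; orientation=None keeps the orientation; speed is the mean speed in m/s.
- move_j(angles): joint-space move.
- move_gripper(opening, effort=None): finger opening in m; effort is the grip in N (None keeps the last); returns when the fingers have stopped.
- pause(seconds).
- inverse_kinematics(position, orientation): joint angles nearest the present ones, or None.
- read_camera(name): name is "scene" or "top"; returns the picture (480x640x3 uint8, red, green, blue); there is no depth.
- camera_params(name): a dict with "K" (3x3 intrinsics, pixels), "camera_from_world" (4x4, takes a point from world to camera coordinates). Camera axes: x right, y down, z forward; pixel columns grow to the right and rows downward; lengths in m; the calibration is good to about 2 mm. A picture is of the moment at which its call begins. camera_params takes no time and is no camera call.
A pose or a line that the arm cannot do raises MotionError and nothing moves.
- sign_off(): hands the job in; it is judged then, once.
Trained networks look in the newest picture that a camera, given by its name, has taken for a name from the list of things; names that differ only in an ending like _2 or _b are one class to them, and where a whole thing is asked for, a point or a joint stands for the part that bears it (a point fixed in the world has none). Each returns a list of dicts, best first, with "confidence" (0 to 1); they miss things now and then, are a little off and sometimes report something else, mostly with a low value. They report only what shows in the picture. A call takes as long as a camera call. They do not tell look-alikes from the thing itself.
- look_for(camera, name): "at" ([column, row] in pixels, amid what is visible of it).
- tip_of(camera, name): "at" ([column, row] in pixels: a listed point, or the origin of a listed thing).
Readings, each from a call of its own:
- read_time_s(): time.
- read_qpos(): joint angles.
- read_joint_vel(): joint speeds.
- read_effort(): joint torques, N m.
- read_eef_pos(): TCP position.
- read_tcp_rot(): TCP orientation.
- read_ft_force(): force on the tool from outside, world axes, zero at the start.
- read_ft_torque(): the same for the moment, N m.
- read_finger_gap(): finger opening in m.
- read_grasp_force(): force on a finger pad.
Only numpy, scipy, OpenCV 4.12 (cv2) and the standard library are available. Lean on these libraries where they do the work, as an engineer would, in place of code of your own. Each camera call takes 0.05 s, during which the arm holds its last target. There are 200 camera calls.

TASK

Put the microscope's accessories away: lay the lens brush, the filter slider and the angle bracket flat in the tray, each down in the recess cut to its own outline, then swing the hinged wire bail over them until its crossbar is fully home in the two catches. Leave the oil bottle, the eyepiece and the glass dish where they are.

Things in the scene. Friction and masses are not known exactly. Their poses are not given: they have to be found in the camera images.
- tray: Fixed flat grey tray, x -85 to 85, y -135 to 120 mm, top face 10 mm above the bench. Three recesses, 8 mm deep (floor 2 mm above the bench), each one part's outline plus 4 mm all round, long in the tray's x; from the +y (hinge) side: brush, slider, bracket. Origin on the bench, z up. Steel hinge lugs at (+-65, 105), 38 mm high; catches, two U-shaped cradles, at (+-74, -120), 36 mm high.
- brush: Loose lens brush, flat, 120 long, 20 mm thick: white plastic handle 20 mm wide (its x from -25 to 60 mm), broad head (aluminium ferrule, brown bristle block) 32 mm wide (x from -60 to -25). 50 to 100 g, balances near x = -6. Origin: middle of the underside; x along it, pointing from head to handle; z up.
- brush_end (a point): Middle of the brush head's outer end, on the underside: (-60, 0, 0) mm in the brush.
- slider: Loose filter slider, aluminium, lying flat, 110 long, 20 mm thick: body 34 mm wide (its x from -29 to 55 mm) with two round filter windows, and a narrow pull tab 16 mm wide (x from -55 to -29). 100 to 200 g, balances near x = 6. Origin: middle of the underside; x along it, pointing from tab to body; z up.
- slider_end (a point): Middle of the tab's outer end, on the underside: (-55, 0, 0) mm in the slider.
- bracket: Loose L-shaped angle bracket, aluminium, flat, outline 85 x 58 mm, 20 mm thick, legs 24 mm wide, dark bolt holes on top: long leg from x -42.5 to 42.5 at y 5 to 29 mm, short leg at x -42.5 to -18.5 from y 29 down to -29. 90 to 180 g, balances near x = -9, y = 9. Origin: middle of the outline's underside; z up.
- bracket_end (a point): Middle of the short leg's outer end, on the underside: (-30.5, -29, 0) mm in the bracket.
- brush_recess (a point): on the floor of the tray recess, point that the brush's origin comes to; x, y and z parallel to the tray's axes. At (0, 55, 2) mm in the tray. The brush fits one way only: its x along the tray's x, head towards -x.
- brush_recess_end (a point): on the floor of the tray recess, point that the brush head's outer end (brush_end) comes to; x, y and z parallel to the tray's axes. 60 mm to -x of brush_recess.
- slider_recess (a point): on the floor of the tray recess, point that the slider's origin comes to; x, y and z parallel to the tray's axes. At (0, -5, 2) mm in the tray. One way only: its x along the tray's x, tab towards -x.
- slider_recess_end (a point): on the floor of the tray recess, point that the tab's outer end (slider_end) comes to; x, y and z parallel to the tray's axes. 55 mm to -x of slider_recess.
- bracket_recess (a point): on the floor of the tray recess, point that the bracket's origin comes to; x, y and z parallel to the tray's axes. At (0, -84, 2) mm in the tray. One way only: its axes along the tray's, long leg nearest the slider, short leg at the -x end pointing to -y.
- bracket_recess_end (a point): on the floor of the tray recess, point that the short leg's outer end (bracket_end) comes to; x, y and z parallel to the tray's axes. At (-30.5, -113, 2) mm in the tray.
- bail (a joint): Angle of the bail, a U of steel wire hinged on the tray's +y side: 0 closed (its stop; level over the parts, to -y, crossbar in the catches), grows as it lifts; 1.57 upright, 2.6 back stop, leaning away beyond +y. Starts open, 2.0 to 2.4. A stiff hinge (0.16 N m) keeps it where it is left; 1.5 N at the crossbar moves it. 70 g.
- bail_bar (a point): Middle of the bail's round crossbar, 10 mm diameter, 164 mm long, parallel to the tray's x, 225 mm from the hinge line. The side wires (8 mm diameter) join it 56 mm either side, so its middle is free to be pinched. When closed: at (0, -120, 31) mm in the tray, the wires 5 mm above parts that lie fully in their recesses.
- bail_hinge (a point): Middle of the bail's hinge line, which runs along the tray's x: at (0, 105, 31) mm in the tray.
- oil_bottle: Bystander: small amber glass bottle with black cap, 30 mm diameter, 75 mm high, standing. Origin: middle of its foot.
- eyepiece: Bystander: black microscope eyepiece standing on its narrow end, 34 mm diameter, 55 mm high. Origin: middle of its foot.
- dish: Bystander: shallow clear glass dish, 76 mm diameter, 16 mm high. Origin: middle of its foot.
Things that resemble listed ones, but are neither listed nor needed, are in the scene too. Leave any turquoise or yellow look-alike of the brush alone.

How it is judged:
On the way, in this order (a step that is already met when the one before it is completed fails the run):
1. brush, slider and bracket all lie down in their own recesses while the bail is still open (horizontal distance between brush and brush_recess below 0.008 m and horizontal distance between brush_end and brush_recess_end below 0.012 m and z of brush in the frame of brush_recess below 0.003 m and angle between each of brush, slider, bracket's own z axis and vertical below 0.06 rad and horizontal distance between slider and slider_recess below 0.008 m and horizontal distance between slider_end and slider_recess_end below 0.012 m and z of slider in the frame of slider_recess below 0.003 m and horizontal distance between bracket and bracket_recess below 0.008 m and horizontal distance between bracket_end and bracket_recess_end below 0.012 m and z of bracket in the frame of bracket_recess below 0.003 m and value of joint bail above 0.5 rad), for 0.2 s.
2. the bail is swung closed over them (horizontal distance between brush and brush_recess below 0.008 m and horizontal distance between brush_end and brush_recess_end below 0.012 m and z of brush in the frame of brush_recess below 0.003 m and angle between each of brush, slider, bracket's own z axis and vertical below 0.06 rad and horizontal distance between slider and slider_recess below 0.008 m and horizontal distance between slider_end and slider_recess_end below 0.012 m and z of slider in the frame of slider_recess below 0.003 m and horizontal distance between bracket and bracket_recess below 0.008 m and horizontal distance between bracket_end and bracket_recess_end below 0.012 m and z of bracket in the frame of bracket_recess below 0.003 m and value of joint bail below 0.03 rad), for 0.2 s.
At the end, for the whole second after the job is handed in: Brush, slider and bracket each lie flat and at rest on the floor of their own recess, the right way round (within 3 mm of the floor, 8 mm of the recess centre, the end point within 12 mm, tilt below 0.06 rad), and the bail is closed to within 0.03 rad of its stop (all of step 2 and linear speed of each of brush, slider, bracket below 0.02 m/s); the robot touches nothing.
It fails at once if oil bottle, eyepiece or dish shifted by more than 25 mm (distance of any of oil_bottle, eyepiece, dish from where it was at the start of the episode above 0.025 m).
It also fails if it takes over 72 s, if anything falls off the work surface, if the arm or the gripper's body presses on something with over 40 N, if the wrist force passes 120 N, or if a joint passes its speed limit or range.

## Working session

There is one attempt and no reset: what is moved stays moved. The work goes in short steps, each a Python script; the robot and the scene stay as the last script left them, time stands still between calls to the robot, and variables do not carry over. Pictures are saved under pics/ and viewed, at most 10 in all, crops included, and the job is handed in when it is done.

```bash
mkdir -p pics; ls; python3 - <<'E'
from bench import *
import cv2
for c in ("scene","top"):
    im=read_camera(c); cv2.imwrite(f"pics/{c}0.png",im[:,:,::-1])
    p=camera_params(c); print(c,p["K"],p["camera_from_world"])
    for n in ["tray","brush","slider","bracket","oil_bottle","eyepiece","dish","bail"]:
        print(n,[(round(d["confidence"],2),[int(v) for v in d["at"]]) for d in look_for(c,n)][:5])
print(read_time_s(),read_tcp_rot())
E
```

```text
pics
scene [[483.88257251   0.         312.94308095]
 [  0.         483.88257251 244.83063311]
 [  0.           0.           1.        ]] [[ 0.20028163  0.97965823  0.01253048  0.06777575]
 [ 0.5347981  -0.09860026 -0.83920735 -0.24145653]
 [-0.82090088  0.1747791  -0.54366718  1.5796211 ]
 [ 0.          0.          0.          1.        ]]
tray [(0.65, [405, 239])]
brush [(0.84, [168, 236]), (0.75, [204, 266]), (0.72, [232, 233]), (0.61, [134, 296]), (0.23, [285, 247])]
slider [(0.42, [410, 232])]
bracket []
oil_bottle [(0.94, [433, 297]), (0.17, [407, 237])]
eyepiece [(0.85, [217, 306])]
dish [(0.88, [319, 221])]
bail [(0.67, [489, 202]), (0.34, [407, 235])]
top [[447.24540818   0.         323.23746083]
 [  0.         447.24540818 235.79113513]
 [  0.           0.           1.        ]] [[ 0.0161604  -0.99982831 -0.00906627 -0.16030027]
 [-0.9969238  -0.01541663 -0.07684567  0.52165122]
 [ 0.07669271  0.01028024 -0.99700178  1.04556854]
 [ 0.          0.          0.          1.        ]]
tray [(0.86, [229, 264]), (0.49, [359, 211])]
brush [(0.87, [471, 311]), (0.68, [431, 264]), (0.64, [404, 314]), (0.61, [494, 226])]
slider [(0.68, [358, 213]), (0.51, [352, 272])]
bracket [(0.82, [352, 271])]
oil_bottle [(0.59, [246, 157])]
eyepiece [(0.46, [421, 182]), (0.19, [226, 264])]
dish [(0.83, [308, 310])]
bail [(0.56, [115, 240])]
0.9 [ 1.27022848e-01  9.91899791e-01 -1.99145237e-06 -1.42132064e-05]
```

View pics/top0.png

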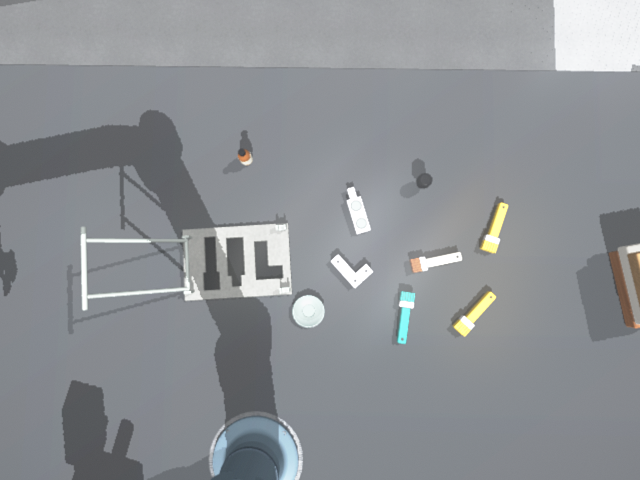

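View pics/scene0.png

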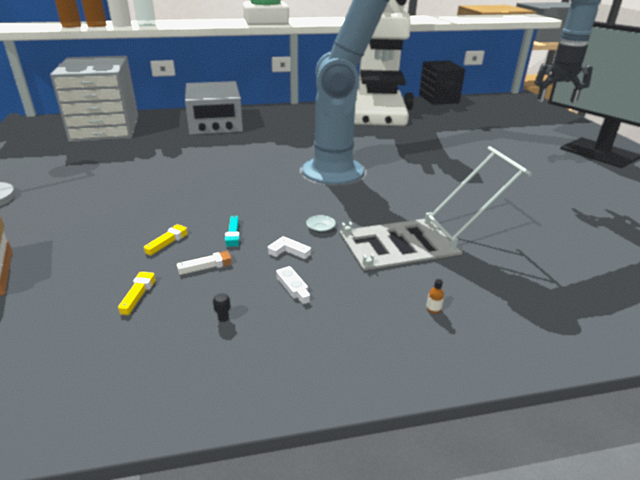

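The top view shows four things that could be taken for the brush: white with a brown head (436,261), turquoise (404,318), yellow (475,313) and yellow (495,228). I choose the white one at (436,261). The slider is at (358,213), the bracket at (352,271), and the tray at (237,262) with its hinge on the left (world +y). The bail leans left. The dish at (308,311) stands close to the tray. The scene view agrees. One close crop will check the choice.

```bash
python3 - <<'E'
import cv2
im=cv2.imread("pics/top0.png")
cv2.imwrite("pics/crop.png",cv2.resize(im[170:305,300:480],None,fx=4.4,fy=4.4,interpolation=cv2.INTER_CUBIC))
cv2.imwrite("pics/crop2.png",cv2.resize(im[200:325,75:305],None,fx=3.4,fy=3.4,interpolation=cv2.INTER_CUBIC))
E
```

```text
(no output)
```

View pics/crop.png

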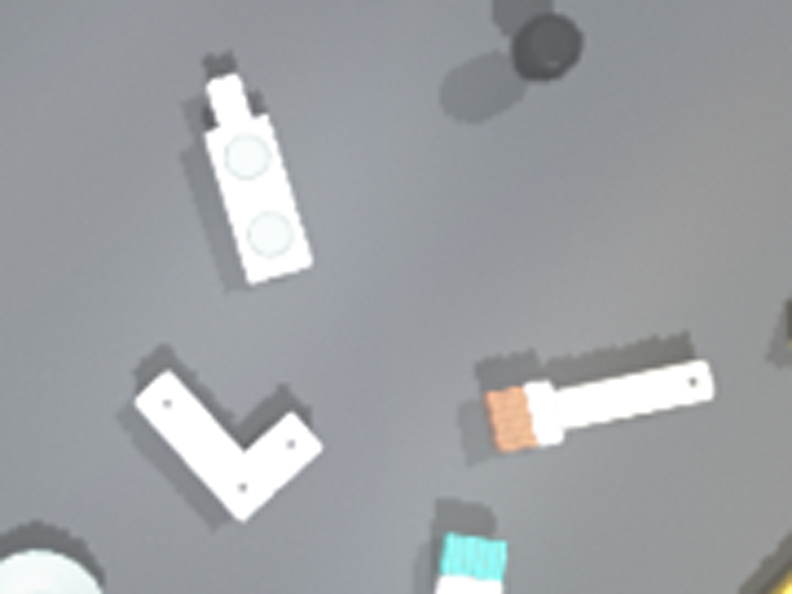

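View pics/crop2.png

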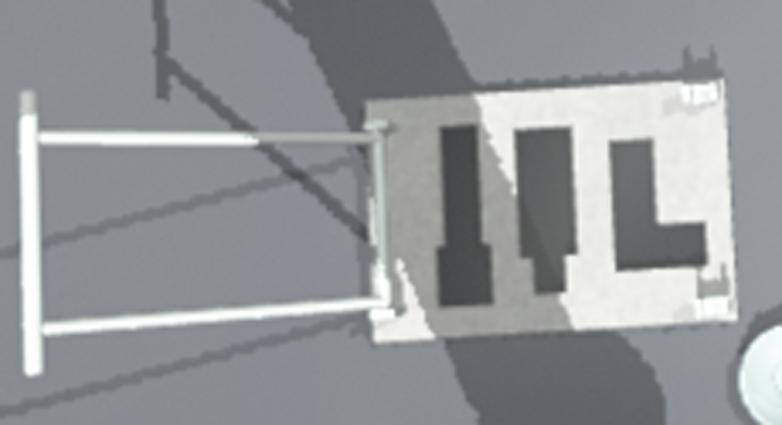

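The crop confirms the white handle, the aluminium ferrule and the brown head at (436,261). The bracket is right side up, and the slider's tab points up in the image (+x). Next I fit the outlines.

```bash
cat > lib.py <<'E'
import numpy as np, cv2
from scipy.optimize import minimize, least_squares
from scipy.spatial.transform import Rotation as R
from bench import *
P=camera_params("top"); K=np.array(P["K"]); T=np.array(P["camera_from_world"])
def proj(p):
    q=np.atleast_2d(p)@T[:3,:3].T+T[:3,3]; q=q@K.T; return q[:,:2]/q[:,2:]
def back(uv,z):
    d=T[:3,:3].T@np.linalg.inv(K)@np.array([uv[0],uv[1],1.]); c=-T[:3,:3].T@T[:3,3]
    return c+d*(z-c[2])/d[2]
def se2(pose,xy):
    c,s=np.cos(pose[2]),np.sin(pose[2]); return np.atleast_2d(xy)@np.array([[c,s],[-s,c]])+pose[:2]
OUT=dict(brush=[(-60,-16),(-25,-16),(-25,-10),(60,-10),(60,10),(-25,10),(-25,16),(-60,16)],
 slider=[(-55,-8),(-29,-8),(-29,-17),(55,-17),(55,17),(-29,17),(-29,8),(-55,8)],
 bracket=[(-42.5,-29),(-18.5,-29),(-18.5,5),(42.5,5),(42.5,29),(-42.5,29)])
REC=dict(brush=(0,.055),slider=(0,-.005),bracket=(0,-.084))
def fit(im,name,init,ztop=.02):
    """pose (x,y,yaw) whose top-face outline best covers the bright pixels"""
    hsv=cv2.cvtColor(im,cv2.COLOR_RGB2HSV); o=np.array(OUT[name])/1e3
    c=proj([*init[:2],ztop])[0]; x0,y0=(c-45).astype(int)
    sub=im[y0:y0+90,x0:x0+90].max(2).astype(float); S=8
    bg=np.median(sub); m=np.clip((sub-bg-15)/(210-bg-15),0,1)
    def cost(p):
        p=np.array(p)/[100,100,20]   # scaled parameters
        px=proj(np.c_[se2(p,o),np.full(len(o),ztop)])-[x0,y0]
        a=np.zeros((90*S,90*S),np.uint8); cv2.fillPoly(a,[np.round((px+.5)*S).astype(np.int32)],255)
        a=cv2.resize(a,(90,90),interpolation=cv2.INTER_AREA)/255.
        near=cv2.dilate(a,np.ones((9,9)))>0
        return np.abs(a-m)[near].sum()+.3*(~near*m).sum()*0
    s=np.array(init)*[100,100,20]; r=None
    for k in range(3):
        r=minimize(cost,s,method="Nelder-Mead",options=dict(initial_simplex=np.array([s]+[s+d*(1-.3*k) for d in np.diag([1.,1.,3.])]),xatol=.01,fatol=.05)); s=r.x
    return s/[100,100,20],r.fun
def quat(yaw):   # tool down; tool y (closing line) at yaw+90deg, tool x along yaw
    return (R.from_euler("z",yaw)*R.from_euler("x",np.pi)).as_quat()
E
cat > a.py <<'E'
from lib import *
im=cv2.imread("pics/top0.png")[:,:,::-1].copy()
big=im.copy(); big=cv2.resize(big,None,fx=4,fy=4,interpolation=cv2.INTER_CUBIC)
guess={}
mid=lambda a,b:(np.array(a)+b)/2
cr=lambda p:np.array(p)/4.4+[300,170]
def two(tail,head,L0): # tail->head image points
    a,b=back(cr(tail),.02)[:2],back(cr(head),.02)[:2]; d=b-a; print("length",np.linalg.norm(d)); return [*((a+b)/2),np.arctan2(d[1],d[0])]
guess["brush"]=two((488,422),(713,380),0)
guess["slider"]=two((225,80),(282,273),0)
b=two((240,518),(160,380),0)
cor=back(cr((241,520)),.02)[:2]; e=back(cr((136,400)),.02)[:2]; yaw=np.arctan2(*(e-cor)[::-1])
guess["bracket"]=[*(cor-se2([0,0,yaw],[(-.0425,.029)])[0]),yaw]
poses={}
for n in guess:
    poses[n],f=fit(im,n,guess[n]); print(n,np.round(guess[n],4),np.round(poses[n],4),f)
# tray corners
uv=np.array([(367,102),(722,80),(738,320),(373,342)])/3.4+[75,200]
loc=np.array([(85,120),(85,-135),(-85,-135),(-85,120)])/1e3
uv2=cv2.cornerSubPix(cv2.cvtColor(im,cv2.COLOR_RGB2GRAY),uv.astype(np.float32).reshape(-1,1,2),(3,3),(-1,-1),(3,50,.01)).reshape(-1,2)
print(uv-uv2)
for q in (uv,uv2):
    f=lambda p:(proj(np.c_[se2(p,loc),np.full(4,.01)])-q).ravel()
    r=least_squares(f,[.4,.05,0]); print("tray",np.round(r.x,4),np.round(r.fun,2))
poses["tray"]=r.x
np.savez("poses.npz",**poses)
def draw(pose,o,z,c):
    px=proj(np.c_[se2(pose,np.array(o)/1e3),np.full(len(o),z)]); cv2.polylines(big,[np.round((px+.5)*4).astype(int)],True,c,1)
for n in OUT:
    draw(poses[n],OUT[n],.02,(255,0,0))
    o=(np.array(OUT[n])/1e3+REC[n])*1e3; draw(poses["tray"],o,.01,(0,255,0))
draw(poses["tray"],loc*1e3,.01,(0,0,255))
b=big[185*4:305*4,180*4:480*4]
out=np.vstack([cv2.resize(big[800:1240,720:1200],(525,480)),]); 
pad=big[680:1240,1280:1880]; 
cv2.imwrite("pics/ov.png",np.hstack([cv2.resize(big[840:1240,720:1200],(420,350)),cv2.resize(big[700:1160,1300:1860],(380,350))])[:,:,::-1])
for n in ("oil_bottle","eyepiece","dish"):pass
for c,z in (((246,157),.05),((421,182),.04),((308,310),.01)): print(np.round(back(c,z),3))
E
python3 a.py
```

```text
length 0.12311816200053574
length 0.1098454314248677
length 0.08533225024662085
brush [ 0.4681 -0.4207 -1.3708] [ 0.4692 -0.4204 -1.3525] 37.39948400412797
slider [ 0.5871 -0.2331 -2.846 ] [ 0.5875 -0.2311 -2.8297] 70.04705882352941
bracket [ 0.4524 -0.2214  0.7348] [ 0.4537 -0.2196  0.7473] 71.94104996837444
[[1.0023337  0.55073547]
 [1.00772633 0.57103774]
 [0.48652739 0.21228207]
 [0.37191324 0.71231977]]
tray [0.4585 0.0617 0.0769] [-0.56 -0.17  0.54 -0.19 -0.26  0.16  0.27  0.19]
tray [0.4597 0.0635 0.0778] [-0.29 -0.08  0.8  -0.17 -0.47 -0.19 -0.03  0.43]
[0.704 0.032 0.05 ]
[ 0.653 -0.38   0.04 ]
[ 0.348 -0.119  0.01 ]
```

View pics/ov.png

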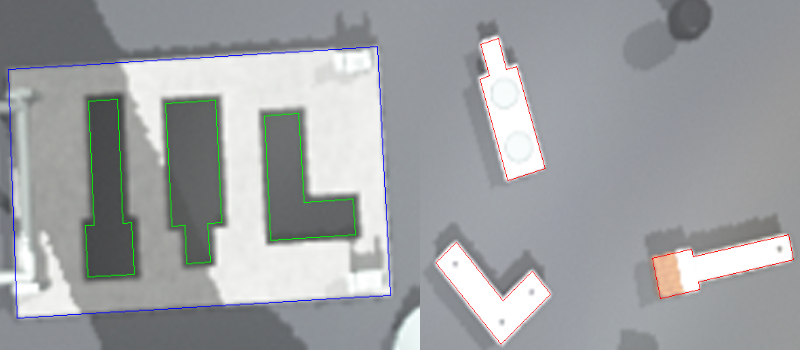

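The overlays fit on all parts and recesses, and the measured lengths are within a few mm (123/120, 110/110, 85/85). Next is the brush: pick it, place it, and check.

```bash
cat >> lib.py <<'E'
GR=dict(brush=(-.004,0,.020),slider=(.006,0,.034),bracket=(.0,.017,.024))
def down(xy,z,yaw): return [*xy,z],quat(yaw)
def pickplace(n,part,tray,hi=.14):
    gx,gy,w=GR[n]; g=(gx,gy)
    a=se2(part,[g])[0]; b=se2(tray,[np.add(REC[n],g)])[0]
    best=None; q0=np.array(read_qpos())
    for f in (0,np.pi):
        ja=inverse_kinematics(*down(a,hi,part[2]+f)); jb=inverse_kinematics(*down(b,hi,tray[2]+f))
        if ja is None or jb is None: continue
        ja,jb=np.array(ja),np.array(jb); c=np.abs(ja-q0).max()+np.abs(jb-ja).max()
        if best is None or c<best[0]: best=(c,f,ja,jb)
    print(n,"cost,flip",best[:2],"to",b)
    _,f,ja,jb=best
    move_gripper(w+.026,40); move_j(ja)
    movel([*a,.028],quat(part[2]+f),.12); move_gripper(0.,40); pause(.1)
    print("gap",read_finger_gap(),"F",read_grasp_force())
    movel([*a,hi],None,.2); print("gap",read_finger_gap())
    move_j(jb); movel([*b,.045],quat(tray[2]+f),.2); f0=np.array(read_ft_force())
    movel([*b,.0315],None,.05); print("dF",np.array(read_ft_force())-f0,"z",read_eef_pos())
    move_gripper(w+.012); movel([*b,hi],None,.2); print("t",read_time_s())
E
python3 - <<'E'
from lib import *
p=np.load("poses.npz")
pickplace("brush",p["brush"],p["tray"])
im=read_camera("top"); cv2.imwrite("pics/t1.png",im[:,:,::-1])
c=im[190:310,170:310]; cv2.imwrite("pics/t1c.png",cv2.resize(c,None,fx=4,fy=4)[:,:,::-1])
E
```

```text
brush cost,flip (np.float64(2.1519181883258476), 3.141592653589793) to [0.45140627 0.11802463]
gap 0.01873405297497049 F 42.252379059791565
gap 0.018788483192781806
dF [0.06530667 0.71007004 0.01742717] z [0.45133665 0.11805924 0.03152132]
t 11.3667
```

```bash
python3 - <<'E'
from lib import *
p=np.load("poses.npz")
pickplace("slider",p["slider"],p["tray"])
pickplace("bracket",p["bracket"],p["tray"])
move_ptp([.45,-.3,.3],quat(0))
im=read_camera("top"); cv2.imwrite("pics/t2.png",im[:,:,::-1])
c=im[195:315,70:300]; cv2.imwrite("pics/t2c.png",cv2.resize(c,None,fx=3.4,fy=3.4,interpolation=cv2.INTER_CUBIC)[:,:,::-1])
for n in OUT:
    t=np.array([*se2(p["tray"],[REC[n]])[0],p["tray"][2]])
    for q in (n,n+"_end"):
        loc={"brush_end":(-.06,0),"slider_end":(-.055,0),"bracket_end":(-.0305,-.029)}.get(q,(0,0))
        r=tip_of("top",q); want=proj([*se2(t,[loc])[0],.002])[0]
        print(q,[(round(d["confidence"],2),np.round(np.array(d["at"])-want,1)) for d in r[:2]])
print(read_time_s())
E
```

```text
slider cost,flip (np.float64(3.8208939883504174), 3.141592653589793) to [0.4660416 0.0589839]
gap 0.03303372535752692 F 40.995662212371826
gap 0.03265662940751394
dF [-0.10361735  0.86690999  0.22184516] z [0.46594175 0.05900717 0.03152971]
t 19.3917
bracket cost,flip (np.float64(2.094318284178124), 3.141592653589793) to [ 0.4648809  -0.00329493]
gap 0.022602826936989225 F 41.04810118675232
gap 0.02290067084876867
dF [-0.37892958  0.16536407  0.00723107] z [ 0.46477259 -0.00319844  0.03149965]
t 25.9167
brush [(0.75, array([261.9,  47.1])), (0.57, array([0. , 1.9]))]
brush_end [(0.94, array([-0.9,  2. ])), (0.86, array([274.2, -37.9]))]
slider [(0.76, array([2.2, 1.2])), (0.33, array([1.4, 1.5]))]
slider_end [(0.64, array([-1.2, -0.8])), (0.35, array([-24. , -16.7]))]
bracket [(0.89, array([-0. , -1.4])), (0.64, array([-59.2,  28.4]))]
bracket_end [(0.55, array([ 5.8, -0.4]))]
28.3
```

View pics/t2c.png

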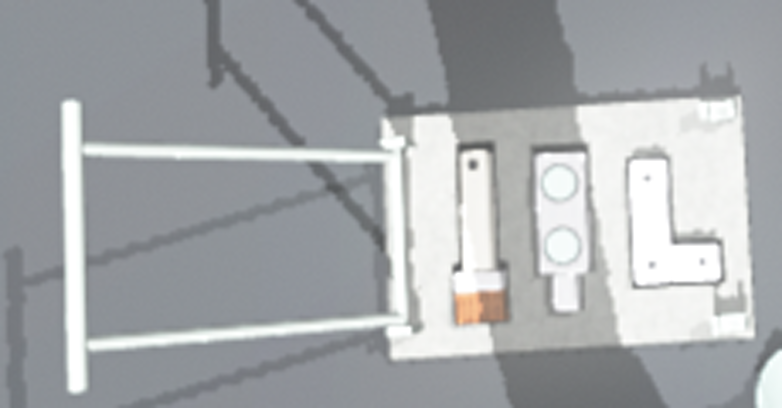

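All three parts lie inside their recesses, the right way round, with a dark gap around each. The crossbar's middle is near crop (74,246), which is image (91.4,267). Next I find the bail angle and swing it closed with a light pinch.

```bash
cat > bail.py <<'E'
from lib import *
tr=np.load("poses.npz")["tray"]
def bar(th,lift=0):
    return np.array([*se2(tr,[(0,.105-.225*np.cos(th))])[0],.031+.225*np.sin(th)+lift])
uv=np.array([74,246])/3.4+[70-.35,195-.35]
g=np.linspace(1.9,2.5,121); e=[np.linalg.norm(proj(bar(t))[0]-uv) for t in g]
th0=g[int(np.argmin(e))]; print("angle",th0,min(e),"bar",bar(th0))
ups=.006   # TCP above the bar's axis
ths=np.linspace(th0,0,13)
best=None; q0=np.array(read_qpos())
for f in (0,np.pi):
    js=[inverse_kinematics(bar(t,ups+(.07 if i==0 else 0)).tolist(),quat(tr[2]+f)) for i,t in enumerate([th0,*ths])]
    print(f,[i for i,j in enumerate(js) if j is None], None if js[0] is None else np.round(js[0],2), None if js[-1] is None else np.round(js[-1],2))
E
python3 bail.py
```

```text
angle 2.165 0.1954096879546372 bar [0.44171099 0.29376891 0.21743378]
0 [] [-1.83  0.36  1.41  1.88 -0.38  1.23 -1.78] [-0.68  0.52  0.83  2.19 -0.62  0.68 -0.92]
3.141592653589793 [] [-0.5   0.13 -0.17  1.83  0.02  1.19  0.96] [ 0.57  0.45 -0.61  2.13  0.41  0.67  1.34]
```

```bash
cat > swing.py <<'E'
from bail import *
Q=quat(tr[2]+np.pi)
move_gripper(.045,20); move_ptp(bar(th0,.09).tolist(),Q)
movel(bar(th0,ups).tolist(),Q,.12); move_gripper(0.,25)
print("gap",read_finger_gap(),"F",read_grasp_force(),np.round(read_ft_force(),1))
if read_finger_gap()>.006:
    for t in ths[1:]:
        movel(bar(t,ups).tolist(),Q,.15)
        print(round(t,2),np.round(read_ft_force(),1),round(read_finger_gap(),4))
print(read_time_s())
im=read_camera("scene"); cv2.imwrite("pics/s3.png",cv2.resize(im[150:330,280:560],None,fx=2.8,fy=2.8)[:,:,::-1])
E
python3 swing.py
```

```text
angle 2.165 0.1954096879546372 bar [0.44171099 0.29376891 0.21743378]
0 [] [-1.83  0.36  1.41  1.88 -0.38  1.23 -1.78] [-0.68  0.52  0.83  2.19 -0.62  0.68 -0.92]
3.141592653589793 [] [-0.5   0.13 -0.17  1.83  0.02  1.19  0.96] [ 0.57  0.45 -0.61  2.13  0.41  0.67  1.34]
gap 0.008748199044358486 F 25.69015324115753 [-1.4  1.   2.2]
1.98 [-0.7  2.4  4.4] 0.0086
1.8 [0.2 1.3 3.8] 0.0086
1.62 [ 2.5 -1.   2.9] 0.0082
1.44 [ 3.2 -0.2  1.2] 0.0086
1.26 [4.  0.4 0.3] 0.0089
1.08 [ 5.1  0.7 -1.1] 0.0091
0.9 [ 4.2  1.2 -0.5] 0.0087
0.72 [ 3.6  1.8 -2.4] 0.0085
0.54 [ 3.2  3.4 -2.6] 0.0091
0.36 [ 3.1  2.8 -2. ] 0.009
0.18 [ 1.7  3.7 -1.1] 0.0088
0.0 [1.  5.3 1.3] 0.0091
36.95
```

View pics/s3.png

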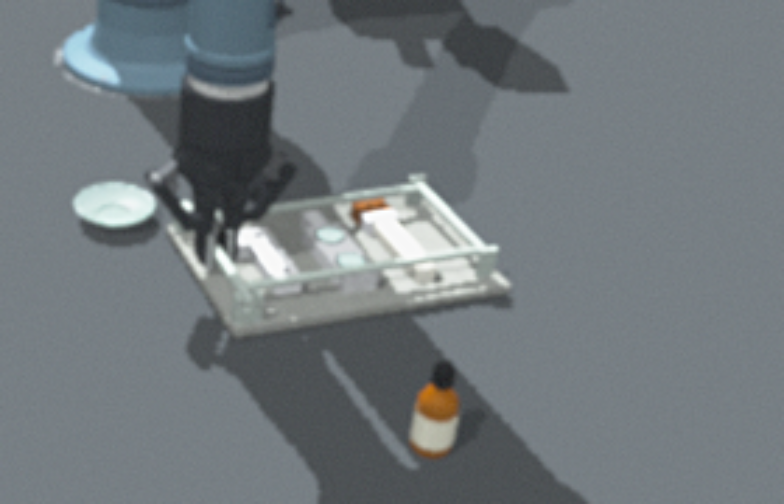

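The bail is down almost level, its crossbar at the catches near (215,260), and the dish and bottle have not moved. Now I release, then press the crossbar home from above with closed fingers and read the force.

```bash
python3 - <<'E'
from lib import *
tr=np.load("poses.npz")["tray"]; b=se2(tr,[(0,-.120)])[0]
move_gripper(.035,40); p=read_eef_pos(); movel([p[0],p[1],.10],None,.15)
move_gripper(0.); movel([*b,.060],None,.12); f0=np.array(read_ft_force())
for z in np.arange(.058,.0479,-.001):
    movel([*b,z],None,.03); d=np.array(read_ft_force())-f0
    print(round(z,4),np.round(d,1),round(read_eef_pos()[2],4))
    if d[2]>18: break
pause(.2); movel([*b,.12],None,.15); move_ptp([.45,-.3,.3],quat(0))
print(read_time_s())
for c,s in (("top",np.s_[195:315,150:330]),("scene",np.s_[190:290,320:480])):
    im=read_camera(c); cv2.imwrite(f"pics/e_{c}.png",cv2.resize(im[s],None,fx=4.4,fy=4.4,interpolation=cv2.INTER_CUBIC)[:,:,::-1])
E
```

```text
0.058 [ 0.5 -0.4  0.8] 0.0586
0.057 [ 0.4  0.  -0.2] 0.0572
0.056 [0.1 1.3 0.2] 0.0559
0.055 [ 1.1 -0.1  0.8] 0.0551
0.054 [-0.6 -0.1  6.4] 0.0548
0.053 [-3.9  0.8 13.2] 0.0545
0.052 [-6.3  1.6 19.6] 0.0543
43.4417
```

View pics/e_top.png

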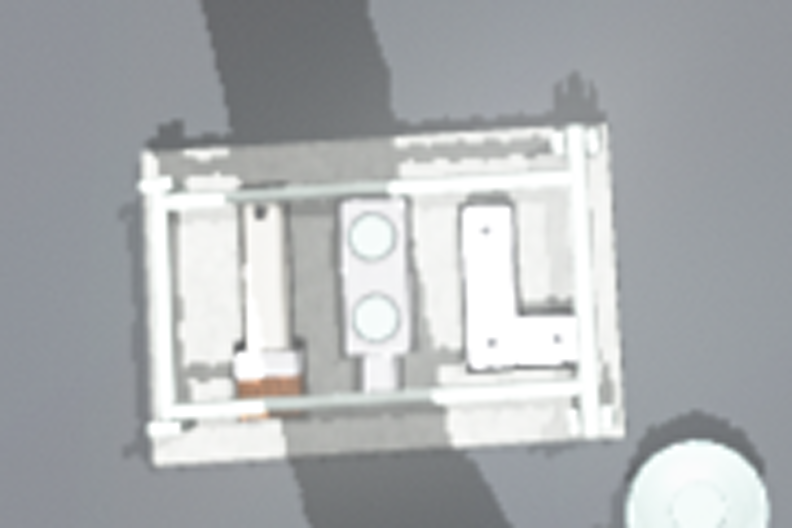

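View pics/e_scene.png

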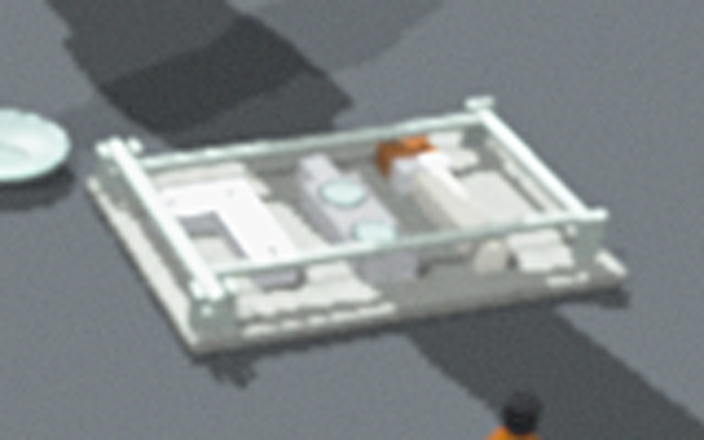

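The crossbar sits in both catches (scene crop about (115,150) and (210,295)). The press met a hard stop with the fingertips at z≈35–36 mm, which matches the closed bar top at 36 mm. The parts still lie in their recesses.

```bash
python3 -c "
from bench import *
print(sign_off(),read_time_s())"
```

```text
the job is handed in; nothing more can be done
the job is handed in; nothing more can be done
```

The brush, slider and bracket are each in their own recess, and the bail is closed with its crossbar pressed to a hard stop in both catches. The job was handed in shortly after 43 s on the robot clock, within the 72 s limit; sign-off returned no verdict.

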